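Walk the die block round and set it against the drilling fence

ROBOT

A 6-joint arm with a two-finger parallel gripper is mounted at the origin on the work surface. World frame = base frame: x ahead of the robot, y to its left, z up, the work surface at z = 0. Lengths are in m, angles in rad, forces in N, time in s.
With the tool pointing down it reaches from about 0.25 to 0.725 m from the base axis. Payload 9.7 kg.
Tool frame: the origin (TCP) lies on the centre line of the jaws, within the pads' length; the fingertips stand 22 mm ahead of it and the grasp point (between the pads) lies 3 mm ahead of it; z points along the fingers, y is the line along which they close (so a half turn about z gives the same grasp; the last joint's range is limited). The gripper opens to 85 mm and grips with 20 to 120 N. Pads are 22 mm wide; open, the fingers measure 114 mm over their backs; the gripper's body (76 mm by 85 mm) begins 54 mm behind the grasp point. The pads swing forward as they close: fully open they stand 13 mm farther back than shut.
Start: joints at [-1.134, 0.087, 0.176, 1.66, 0, 1.571], TCP at [0.233, -0.498, 0.253] pointing down, gripper open.
Joint ranges: [-3.13, 3.13], [-0.85, 1.81], [-1.15, 1.24], [-2.2, 2.28], [-1.44, 1.52], [-3.14, 3.14]. Speed limits (rad/s): [2.22, 2.22, 2.57, 3.14, 3.14, 3.14].

INTERFACE

Orientations are given as a unit quaternion [x, y, z, w].
In Python, from bench import ctrl gives the robot as it stands. The module is installed in compiled form; this text tells all that it offers.
- The arm moves only by the tool step_arm, never from a script. Its argument "motion" is a list of rows, each an object with "rot": the turn, a rotation vector about the world's x, y, z in degrees, a list of three; "delta_pos": the shift along the world's x, y, z in mm, a list of three; "jaw": the gripper's target within -1 to 1 (fully open at 1, half-way at 0, shut at -1). In form: [{"rot": [rx, ry, rz], "delta_pos": [dx, dy, dz], "jaw": jaw}, ...]. A call has 1 to 20 rows; each row shifts and turns the commanded pose from where the row before left it; what a row does not reach is not made up. A row lasts 1/10 s, in which the tool goes at most 50 mm and 8.59 degrees, less where a joint would pass 70% of its speed; a pose out of reach is approached as far as the arm can. A call is refused whole if a number of a shift passes 50 or a number of a turn 8.59, either way. A call with a gripper value outside its range is refused whole. The fingers move at their own pace and stop on an object; "grip_force" is the grip in N (left out, the last holds). Time passes only in rows, so rows that do not move let the fingers close. It gives the time, the measured TCP pose, the force, the opening and the grip force at its end, in the units of the state.
- ctrl.sense(): the state, without advancing time (a new reading comes with each control period).
- ctrl.camera(name): name is "scene" or "top" or "wrist"; returns the picture (480x640x3 uint8, blue, green, red); there is no depth.
- ctrl.camera_model(name): a dict with "fx", "fy", "cx", "cy" (pixels), "k1" (the pictures are not rectified: a ray, as slopes to the right and down, at radius r is drawn at 1 + k1 r^2 times it, then the intrinsics apply), "origin" and "rotation" of the camera in the world. Camera axes: x right, y down, z forward; pixel columns grow to the right and rows downward; lengths in m; the calibration is good to about 2 mm. A picture is of the moment at which its call begins: read the wrist's pose just before it. camera_model takes no time and is no camera call; for the wrist camera it gives the pose at the moment of the call.
- ctrl.finish_job(): hands the job in; it is judged then, once.
The state is a dict: "time_s": time; "q": joint angles; "joint_velocities": joint speeds; "effort": joint torques, N m; "tool_pos": TCP position; "tool_rot": TCP orientation; "ft_force": force on the tool from outside, world axes, zero at the start; "moment": the same for the moment, N m; "width": finger opening in m; "grasp_force": force on a finger pad.
Only numpy, scipy, OpenCV 4.12 (cv2) and the standard library are available. Lean on these libraries where they do the work, as an engineer would, in place of code of your own. Each camera call takes 0.05 s, during which the arm holds its last target. There are 200 camera calls.

TASK

Without gripping it, lifting it or pressing on its top, walk the heavy aluminium die block round by pushing at its corners with the fingertips, keeping it clear of the fence until one of its two long blue faces (either one) is square to the fence to within a few degrees. Then push it straight home so that this blue face lies flush against the fence with the whole block inside the length of the fence's yellow band, and leave it there. Leave everything else on the bench where it is.

Things in the scene. Friction and masses are not known exactly. Their poses are not given: they have to be found in the camera images.
- block: Die block, 92 (its x) x 130 (its y) x 30 mm tall, 0.9 kg, loose on four low pads, too wide to grip. Pushes of 4 to 12 N slide it; it stays where left; pushed near a corner it turns about a point some 60 mm beyond its centre. Long sides (x = +-46 mm) blue, also 8 mm over the top; ends bare. Origin: centre of underside. Starts 40 to 90 degrees out of square, either sense, centre 150 to 185 mm before the fence.
- fence: Aluminium fence bar bolted to the bench, immovable: 25 mm thick (its x), 340 mm long (its y), 40 mm tall. Origin: centre of its underside. Working face: the plane x = -12.5 mm of its frame, looking along its -x towards block and robot. The middle 170 mm (y -85 to +85 mm) is wrapped in a yellow band. Clamp feet behind it near both ends, 24 mm tall.
- pin: Loose steel dowel pin standing upright, diameter 20 mm, 50 mm tall; origin at the centre of its foot. Not part of the job: leave it standing.
- screwdriver: Loose red-handled screwdriver lying on the bench, 190 mm long. Leave it alone.
- oil: Loose yellow oil bottle with a red cap, standing, diameter 56 mm, 150 mm tall. Leave it alone.
- chuck_key: Loose drill chuck key (T-shaped, 80 mm) lying on the bench. Leave it alone.
- nut: Loose brass collar lying flat, outer diameter 34 mm, 15 mm high. Leave it alone.
There are look-alikes about, which are no part of the job. What is shaped like the block but green is not meant.

How it is judged:
By the outcome, as a careful person would: the job done as asked, in the order asked, and still so for the second after the job is handed in, with the robot touching nothing.
It also fails if it takes over 64 s, if anything falls off the work surface, if the arm or the gripper's body presses on something with over 40 N, if the wrist force passes 120 N, or if a joint passes its speed limit or range.

## Working session

There is one attempt and no reset: what is moved stays moved. The work goes in short steps, Python scripts to look and compute and a tool call to move; the robot and the scene stay as the last step left them, time stands still between calls to the robot, and variables do not carry over. Pictures are saved under pics/ and viewed, at most 10 in all, crops included, and the job is handed in when it is done.

Besides the shell and the picture viewer there is one more tool, called after "Call:" as name(argument=value, ...), one argument or row to a line, values as JSON. step_arm: Moves the arm, as the interface text tells. Its arguments: {"type":"object","properties":{"motion":{"type":"array","items":{"type":"object","properties":{"rot":{"type":"array","items":{"type":"number"}},"delta_pos":{"type":"array","items":{"type":"number"}},"jaw":{"type":"number"}}}},"grip_force":{"type":"number"}},"required":["motion"]}

```bash
mkdir -p pics; python3 - <<'E'
from bench import ctrl
import cv2
for n in("top","scene"):
    cv2.imwrite(f"pics/{n}0.png",ctrl.camera(n)); print(n,ctrl.camera_model(n))
s=ctrl.sense(); print(s["tool_pos"],s["tool_rot"],s["time_s"],s["ft_force"],s["width"])
E
```

```text
top {'fx': 481.62708815505886, 'fy': 481.62708815505886, 'cx': 321.6409818631044, 'cy': 244.44858334261178, 'k1': -0.10953143172381703, 'origin': array([ 0.33288848, -0.01575124,  1.05487956]), 'rotation': array([-0.69924638,  0.70934798, -0.06574478,  0.05964528])}
scene {'fx': 482.2191027358236, 'fy': 482.2191027358236, 'cx': 318.6727802725484, 'cy': 243.33877089375477, 'k1': -0.032209351321735434, 'origin': array([1.23653072, 0.2990818 , 0.61692259]), 'rotation': array([ 0.48465205,  0.74914582, -0.38023237, -0.24354931])}
[ 0.23258622 -0.49819117  0.25263396] [ 9.76249679e-01  2.16647580e-01 -1.24869434e-04 -6.12542300e-04] 0.1 [0.83410376 0.23249832 0.31434645] 0.08533217303686427
```

View pics/top0.png

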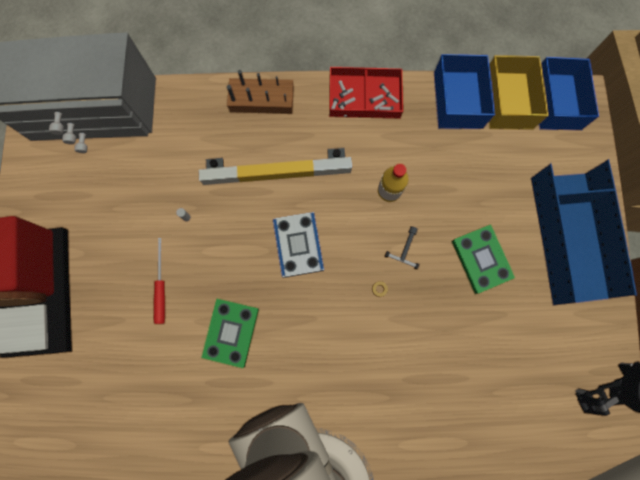

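View pics/scene0.png

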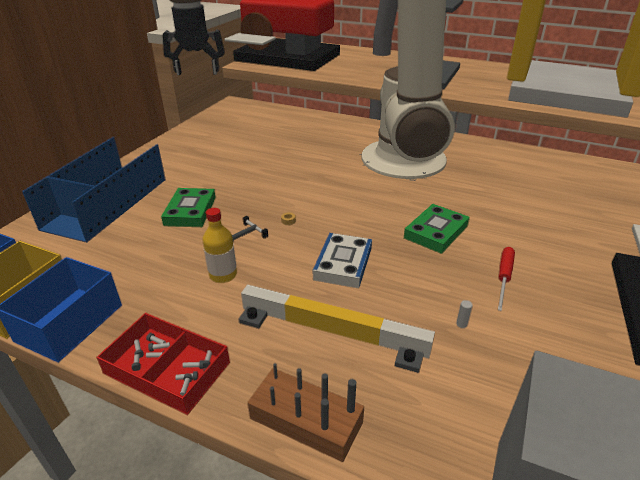

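The top view shows the block at (299,244) with its blue faces left and right, and the fence from (200,175) to (352,165) with the yellow band at (237-313,170). The pin is at (182,214), the collar at (379,289) and the chuck key at about (405,248). The block needs about 80-90° of turning. The green look-alikes are at (230,333) and (484,259).

```bash
cat > h.py <<'E'
from bench import ctrl
import cv2, numpy as np
from scipy.spatial.transform import Rotation as R
from scipy.optimize import minimize
def cam(n):
    m=ctrl.camera_model(n); r=np.array(m["rotation"])
    m["R"]=R.from_quat(r).as_matrix() if r.size==4 else r
    return m
def proj(m,P):
    c=(np.atleast_2d(P)-m["origin"])@m["R"]; s=c[:,:2]/c[:,2:]
    s=s*(1+m["k1"]*(s**2).sum(1,keepdims=True))
    return s*[m["fx"],m["fy"]]+[m["cx"],m["cy"]]
def unproj(m,px,z):
    d=(np.atleast_2d(px).astype(float)-[m["cx"],m["cy"]])/[m["fx"],m["fy"]]; s=d.copy()
    for _ in range(20): s=d/(1+m["k1"]*(s**2).sum(1,keepdims=True))
    w=np.c_[s,np.ones(len(s))]@m["R"].T
    return m["origin"]+w*((z-m["origin"][2])/w[:,2])[:,None]
def T(p,L):  # planar pose (x,y,yaw) on local pts
    c,s=np.cos(p[2]),np.sin(p[2]); L=np.asarray(L,float)
    return np.c_[p[0]+c*L[:,0]-s*L[:,1],p[1]+s*L[:,0]+c*L[:,1],L[:,2]]
BOX=np.array([[a*46,b*65,z] for a in(-1,1) for b in(-1,1) for z in(2,30)])/1000
def hullmask(m,P,sh,k=4):
    h=cv2.convexHull(proj(m,P).astype(np.float32))
    M=np.zeros((sh[0],sh[1]),np.uint8)
    cv2.fillConvexPoly(M,np.round(h*16).astype(np.int32),1,shift=4); return M
def blockmask(img):
    hsv=cv2.cvtColor(img,cv2.COLOR_BGR2HSV); H,S,V=cv2.split(hsv)
    wood=(H<25)&(S>60)
    return (~wood).astype(np.uint8),((H>95)&(H<125)&(S>120)).astype(np.uint8)
def fitblock(img,m,p0,win=0.12):
    """silhouette fit of box to non-wood region near p0"""
    nw,bl=blockmask(img)
    nw=cv2.morphologyEx(nw,cv2.MORPH_CLOSE,np.ones((5,5)))
    n,lab,st,ce=cv2.connectedComponentsWithStats(nw)
    u=np.round(proj(m,[[p0[0],p0[1],.03]])[0]).astype(int); 
    M=(lab==lab[u[1],u[0]]).astype(np.uint8)
    x,y,w,h=[st[lab[u[1],u[0]]][i] for i in(0,1,2,3)]
    ss=6; y0,x0=y-15,x-15
    big=cv2.resize(M[y0:y+h+15,x0:x+w+15]*255,None,fx=ss,fy=ss,interpolation=cv2.INTER_LINEAR)>127
    def cost(p):
        q=(proj(m,T(p,BOX))-[x0,y0]+.5)*ss-.5
        hh=cv2.convexHull(q.astype(np.float32)); A=np.zeros(big.shape,np.uint8)
        cv2.fillConvexPoly(A,np.round(hh*16).astype(np.int32),1,shift=4)
        return np.count_nonzero(A.astype(bool)^big)/big.sum()
    best=None
    for dy in (-.3,0,.3):
        q=np.array(p0)+[0,0,dy]
        r=minimize(cost,q,method="Nelder-Mead",options=dict(initial_simplex=[q,q+[.01,0,0],q+[0,.01,0],q+[0,0,.15]],xatol=1e-5,fatol=1e-5,maxiter=400))
        if best is None or r.fun<best.fun: best=r
    return best.x,best.fun
E
python3 - <<'E'
from h import *
img=cv2.imread("pics/top0.png"); m=cam("top")
print(np.round(m["R"],2).tolist())
c=unproj(m,[[299,244]],.03)[0]; print(c)
p,f=fitblock(img,m,[c[0],c[1],0.1]);print("block",p[:2],np.degrees(p[2]),f)
p,f=fitblock(img,m,[c[0],c[1],-0.6+np.pi/2]);print("alt",p[:2],np.degrees(p[2]),f)
hsv=cv2.cvtColor(img,cv2.COLOR_BGR2HSV)
Y=((hsv[...,0]>18)&(hsv[...,0]<32)&(hsv[...,1]>170)).astype(np.uint8);Y[:, :220]=0;Y[:,330:]=0;Y[:150]=0;Y[190:]=0
print("yellow box",cv2.boundingRect(Y))
# fence ends: top face corners by eye (z=.04) & pin, collar etc
for n,px,z in [("fenceL top",[199,172],.04),("fenceR top",[351,160],.04),("pin top",[180.5,211],.05),("oilbase",[392,194],0),("collar",[379,289],.01),("key",[387,257],.01),("key2",[418,268],.01),("keyend",[412,229],.01),("greenL",[230,333],.03),("sd tip",[160,240],.005),("greencorner",[258,308],.03)]:
    print(n,unproj(m,[px],z)[0][:2].round(4))
cv2.imwrite("pics/c0.png",cv2.resize(img[140:300,170:370],None,fx=4,fy=4,interpolation=cv2.INTER_CUBIC)[:600])
E
```

```text
[[-0.01, -0.98, 0.18], [-1.0, 0.01, -0.01], [0.01, -0.18, -0.98]]
[0.51839583 0.02291864 0.03      ]
block [0.52044055 0.02577155] 99.16594680345555 0.026979647682572258
alt [0.52038467 0.02576456] 99.17917341126166 0.026990336924918763
yellow box (239, 162, 74, 19)
fenceL top [0.6819 0.2437]
fenceR top [ 0.7045 -0.094 ]
pin top [0.5909 0.2785]
oilbase [ 0.6367 -0.1884]
collar [ 0.4202 -0.1495]
key [ 0.4903 -0.1696]
key2 [ 0.4648 -0.2373]
keyend [ 0.5526 -0.2281]
greenL [0.3299 0.1698]
sd tip [0.5363 0.3358]
greencorner [0.3819 0.1108]
```

View pics/c0.png

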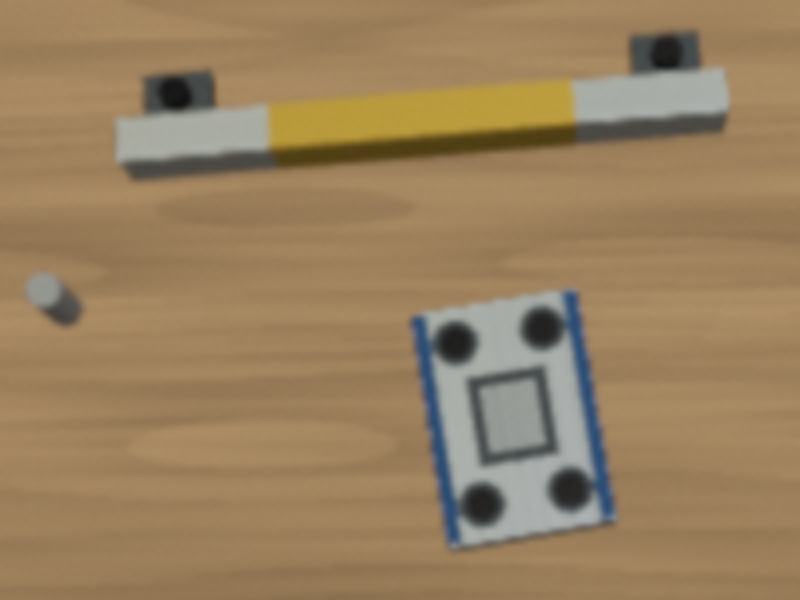

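The crop shows the fence's top front edge from (117,162) to (726,116), and the yellow front edge from (272,152) to (577,133). The block's blue edges are left and right, leaning about 9° to the left. The plan is to turn it about 85° counter-clockwise, pushing first at the far right corner and then at the near left one.

```bash
cat >> h.py <<'E'
def fence():
    m=cam("top"); q=lambda x,y:[x/4+170-.4,y/4+140-.4]
    a,b,c,d=unproj(m,[q(117,162),q(726,117),q(271.5,152),q(577,132.5)],.04)[:,:2]
    t=np.arctan2(-(a-b)[0],(a-b)[1]); n=np.array([np.cos(t),np.sin(t)]); l=np.array([-n[1],n[0]])
    return t,n,l,((a+b)/2),((c+d)/2)
def rel(p):
    t,n,l,f1,f2=fence(); c=np.array(p[:2]); ang=(np.degrees(p[2]-t)+90)%180-90
    return dict(dist=((f1-c)@n*1e3).round(1),lat=((c-f2)@l*1e3).round(1),ang=round(ang,2))
def toolyaw():
    s=ctrl.sense(); M=R.from_quat(s["tool_rot"]).as_matrix(); return s,np.degrees(np.arctan2(M[1,0],M[0,0]))
def W(p,x,y): return T(p,[[x/1e3,y/1e3,0]])[0,:2]
def arc(p,loc,piv,deg,n):
    a=W(p,*loc);c=W(p,*piv);out=[]
    for i in range(1,n+1):
        th=np.radians(deg*i/n);Rr=np.array([[np.cos(th),-np.sin(th)],[np.sin(th),np.cos(th)]])
        out.append(c+Rr@(a-c))
    return np.diff(np.array([a]+out),axis=0)*1e3
E
python3 - <<'E'
from h import *
t,n,l,f1,f2=fence(); print("fence yaw",np.degrees(t),f1,f2)
p=[.5204,.0258,np.radians(99.2)]; print(rel(p))
s,y=toolyaw(); print("yaw",y,s["q"])
st=W(p,-46-11-22,-48); print("staging",st,(st-s["tool_pos"][:2])*1e3)
print(arc(p,(-57,-48),(0,60),30,10).round(1).tolist())
E
```

```text
fence yaw 3.5213173942486438 [0.67350393 0.07484591] [0.67154237 0.07313925]
{'dist': np.float64(155.8), 'lat': np.float64(-38.0), 'ang': np.float64(-84.32)}
yaw 25.024414555425867 [-1.13401963e+00  8.74249542e-02  1.75195695e-01  1.65981716e+00
  2.16269453e-05  1.57081457e+00]
staging [ 0.58041315 -0.04450947] [347.82693605 453.68170305]
[[1.9, 6.1], [1.6, 6.2], [1.2, 6.3], [0.9, 6.3], [0.6, 6.4], [0.2, 6.4], [-0.1, 6.4], [-0.4, 6.4], [-0.8, 6.3], [-1.1, 6.3]]
```

Call:
step_arm(
  motion=[
    {"delta_pos": [25,32,0],"rot": [0,0,5.3],"jaw": -1},
    {"delta_pos": [25,32,0],"rot": [0,0,5.3],"jaw": -1},
    {"delta_pos": [25,32,0],"rot": [0,0,5.3],"jaw": -1},
    {"delta_pos": [25,32,0],"rot": [0,0,5.3],"jaw": -1},
    {"delta_pos": [25,32,0],"rot": [0,0,5.3],"jaw": -1},
    {"delta_pos": [25,33,0],"rot": [0,0,5.3],"jaw": -1},
    {"delta_pos": [25,33,0],"rot": [0,0,5.3],"jaw": -1},
    {"delta_pos": [25,33,0],"rot": [0,0,5.3],"jaw": -1},
    {"delta_pos": [25,33,0],"rot": [0,0,5.3],"jaw": -1},
    {"delta_pos": [25,33,0],"rot": [0,0,5.3],"jaw": -1},
    {"delta_pos": [25,33,0],"rot": [0,0,5.3],"jaw": -1},
    {"delta_pos": [25,32,0],"rot": [0,0,5.3],"jaw": -1},
    {"delta_pos": [24,32,0],"rot": [0,0,5.3],"jaw": -1},
    {"delta_pos": [24,32,0],"rot": [0,0,5.3],"jaw": -1},
    {"delta_pos": [0,0,-40],"jaw": -1},
    {"delta_pos": [0,0,-40],"jaw": -1},
    {"delta_pos": [0,0,-40],"jaw": -1},
    {"delta_pos": [0,0,0],"jaw": -1},
  ],
)

```text
invalid input
```

```bash
python3 - <<'E'
from h import *
s,y=toolyaw(); print(s["tool_pos"],y,s["q"].round(2) if hasattr(s["q"],"round") else s["q"],s["time_s"],s["width"],s["ft_force"])
p=[.5204,.0258,np.radians(99.2)]
print((W(p,-79,-48)-s["tool_pos"][:2])*1e3)
a=ctrl.camera("scene"); cv2.imwrite("pics/s1.png",a)
E
```

```text
[ 0.23258622 -0.49819117  0.25263396] 25.024414555425867 [-1.13  0.09  0.18  1.66  0.    1.57] 0.1 0.08533217303686427 [0.83410376 0.23249832 0.31434645]
[347.82693605 453.68170305]
```

View pics/s1.png

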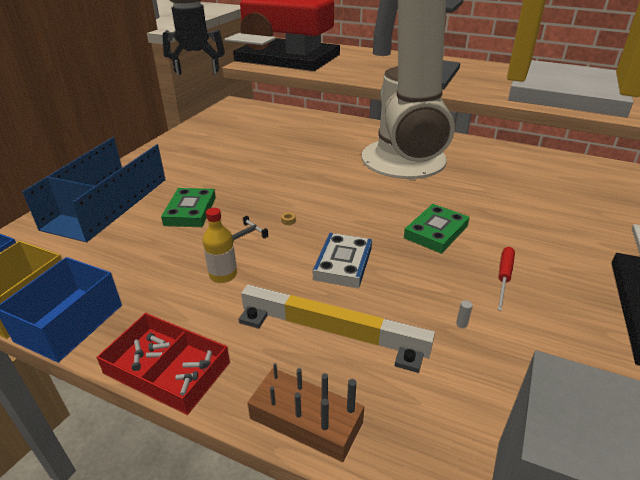

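The call was refused and nothing moved: the scene picture is unchanged, with the block at (343,258). The likely cause is the rows without a "rot", so I'm resending with it in every row.

Call:
step_arm(
  motion=[
    {"delta_pos": [25,32,0],"rot": [0,0,5.3],"jaw": -1},
    {"delta_pos": [25,32,0],"rot": [0,0,5.3],"jaw": -1},
    {"delta_pos": [25,32,0],"rot": [0,0,5.3],"jaw": -1},
    {"delta_pos": [25,32,0],"rot": [0,0,5.3],"jaw": -1},
    {"delta_pos": [25,32,0],"rot": [0,0,5.3],"jaw": -1},
    {"delta_pos": [25,33,0],"rot": [0,0,5.3],"jaw": -1},
    {"delta_pos": [25,33,0],"rot": [0,0,5.3],"jaw": -1},
    {"delta_pos": [25,33,0],"rot": [0,0,5.3],"jaw": -1},
    {"delta_pos": [25,33,0],"rot": [0,0,5.3],"jaw": -1},
    {"delta_pos": [25,33,0],"rot": [0,0,5.3],"jaw": -1},
    {"delta_pos": [25,33,0],"rot": [0,0,5.3],"jaw": -1},
    {"delta_pos": [25,32,0],"rot": [0,0,5.3],"jaw": -1},
    {"delta_pos": [24,32,0],"rot": [0,0,5.3],"jaw": -1},
    {"delta_pos": [24,32,0],"rot": [0,0,5.3],"jaw": -1},
    {"delta_pos": [0,0,-40],"rot": [0,0,0],"jaw": -1},
    {"delta_pos": [0,0,-40],"rot": [0,0,0],"jaw": -1},
    {"delta_pos": [0,0,-40],"rot": [0,0,0],"jaw": -1},
    {"delta_pos": [0,0,0],"rot": [0,0,0],"jaw": -1},
  ],
)

```text
time_s: 1.95
tool_pos: [0.5777, -0.044, 0.1272]
tool_rot: [0.648, 0.762, -0.003, -0.004]
ft_force: [-0.7, -0.7, -0.4]
width: 0.0
grasp_force: 0.0
```

```bash
python3 - <<'E'
from h import *
s,y=toolyaw(); print(s["tool_pos"],y,s["q"],s["time_s"],s["width"],s["ft_force"])
p=[.5204,.0258,np.radians(99.2)]
print((W(p,-79,-48)-s["tool_pos"][:2])*1e3)
a=ctrl.camera("scene"); cv2.imwrite("pics/s2.png",a)
E
```

```text
[ 0.57768062 -0.0439661   0.12723627] 99.2435262143801 [-7.59636153e-02  1.55034767e-01  7.52156137e-03  1.43307902e+00
  4.59250724e-06  1.33349174e+00] 1.95 2.4081284747214555e-05 [-0.65685587 -0.72117324 -0.40367934]
[ 2.73253744 -0.54336787]
```

View pics/s2.png

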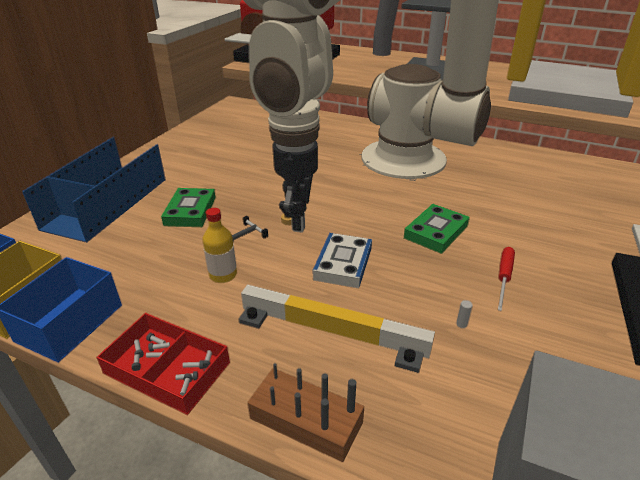

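The gripper is closed and stands to the right of the block, near (297,225), clear of everything. Next I lower it and make the first 30° push at the far right corner.

Call:
step_arm(
  motion=[
    {"delta_pos": [3,0,-30],"rot": [0,0,0],"jaw": -1},
    {"delta_pos": [0,0,-30],"rot": [0,0,0],"jaw": -1},
    {"delta_pos": [0,0,-20],"rot": [0,0,0],"jaw": -1},
    {"delta_pos": [0,0,-7],"rot": [0,0,0],"jaw": -1},
    {"delta_pos": [-1,6,0],"rot": [0,0,0],"jaw": -1},
    {"delta_pos": [-1,6,0],"rot": [0,0,0],"jaw": -1},
    {"delta_pos": [-1,6,0],"rot": [0,0,0],"jaw": -1},
    {"delta_pos": [-1,5,0],"rot": [0,0,0],"jaw": -1},
    {"delta_pos": [2,6,0],"rot": [0,0,3],"jaw": -1},
    {"delta_pos": [1.5,6,0],"rot": [0,0,3],"jaw": -1},
    {"delta_pos": [1,6,0],"rot": [0,0,3],"jaw": -1},
    {"delta_pos": [1,6.5,0],"rot": [0,0,3],"jaw": -1},
  ],
)

```text
time_s: 3.2
tool_pos: [0.5862, 0.003, 0.0478]
tool_rot: [0.564, 0.826, 0.0, 0.002]
ft_force: [0.7, -4.6, 3.0]
width: -0.0001
grasp_force: 2.3
```

```bash
python3 - <<'E'
from h import *
s,y=toolyaw(); print(s["tool_pos"],y,s["q"],s["ft_force"])
a=ctrl.camera("scene"); b=ctrl.camera("top")
c=np.hstack([cv2.resize(a[170:300,240:400],(480,390)),cv2.resize(b[180:310,240:345],(315,390))]); cv2.imwrite("pics/s3.png",c)
E
```

```text
[0.586199   0.00297079 0.04777116] 111.32657811360743 [ 0.00576565  0.18787848 -0.10977171  1.27027976 -0.00155536  1.20433812] [ 0.74915612 -4.59190732  3.01997837]
```

View pics/s3.png

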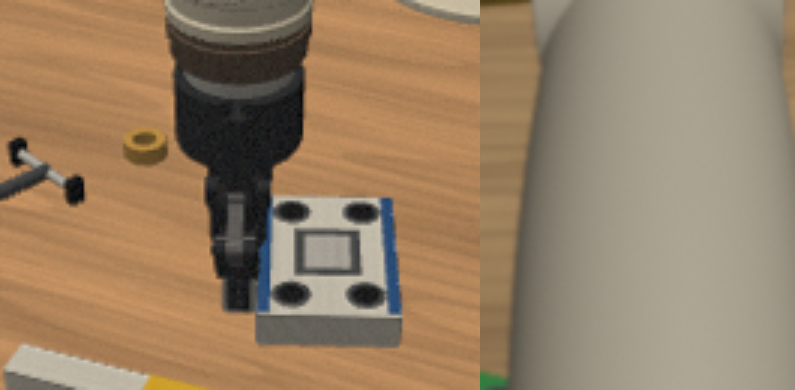

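The finger stands beside the blue face at crop (240,300), and the block has turned about 12° counter-clockwise. The finger is 8 mm high, so I back off slightly, lower it and carry on.

Call:
step_arm(
  motion=[
    {"delta_pos": [2,-5,0],"rot": [0,0,0],"jaw": -1},
    {"delta_pos": [0,0,-8],"rot": [0,0,0],"jaw": -1},
    {"delta_pos": [-2,5,0],"rot": [0,0,0],"jaw": -1},
    {"delta_pos": [0.5,6.5,0],"rot": [0,0,3],"jaw": -1},
    {"delta_pos": [0,6.5,0],"rot": [0,0,3],"jaw": -1},
    {"delta_pos": [0,6.5,0],"rot": [0,0,3],"jaw": -1},
    {"delta_pos": [-0.5,6.5,0],"rot": [0,0,3],"jaw": -1},
    {"delta_pos": [-1,6.5,0],"rot": [0,0,3],"jaw": -1},
    {"delta_pos": [-1,6.5,0],"rot": [0,0,3],"jaw": -1},
    {"delta_pos": [20,-24,0],"rot": [0,0,0],"jaw": -1},
    {"delta_pos": [0,-40,30],"rot": [0,0,0],"jaw": -1},
    {"delta_pos": [0,-50,0],"rot": [0,0,0],"jaw": -1},
    {"delta_pos": [0,0,0],"rot": [0,0,0],"jaw": -1},
  ],
)

```text
time_s: 4.6
tool_pos: [0.6031, -0.0763, 0.0687]
tool_rot: [0.431, 0.902, -0.0, 0.001]
ft_force: [-0.4, 0.7, -0.6]
width: 0.0002
grasp_force: 0.0
```

```bash
cat > look.py <<'E'
from h import *
import sys
def look(p0):
    s,y=toolyaw(); print("tool",s["tool_pos"].round(4),round(y,1),s["time_s"])
    for n in("scene","top"):
        img=ctrl.camera(n); cv2.imwrite(f"pics/{n}_{s['time_s']:.2f}.png",img)
        try:
            p,f=fitblock(img,cam(n),p0); print(n,p[:2].round(4),np.degrees(p[2]).round(2),round(f,3),rel(p))
        except Exception as e: print(n,e)
if __name__=="__main__":
    a=list(map(float,sys.argv[1:])); look([a[0],a[1],np.radians(a[2])])
E
python3 look.py .51 .055 129; python3 - <<'E'
from h import *
p=[.5204,.0258,np.radians(99.2)]
print(fitblock(cv2.imread("pics/scene0.png"),cam("scene"),p))
E
```

```text
tool [ 0.6031 -0.0763  0.0687] 128.9 4.6
scene [0.5059 0.052 ] 132.23 0.039 {'dist': np.float64(168.7), 'lat': np.float64(-10.9), 'ang': np.float64(-51.29)}
top OpenCV(4.12.0) /io/opencv/modules/imgproc/src/resize.cpp:4208: error: (-215:Assertion failed) !ssize.empty() in function 'resize'

(array([0.51778865, 0.02653776, 1.73011555]), np.float64(0.038233370702541104))
```

```bash
python3 - <<'E'
from h import *
p=[.508,.0515,np.radians(132.2)]
s,y=toolyaw(); st=W(p,-77,-48); print(st,(st-s["tool_pos"][:2])*1e3, (W(p,-57,-48)-st)*1e3)
print(arc(p,(-57,-48),(0,60),27,9).round(1).tolist())
E
```

```text
[0.59528111 0.02670063] [-7.38284212 99.38252478] [-13.43441179  14.81609193]
[[-1.7, 6.1], [-2.1, 6.0], [-2.4, 5.9], [-2.7, 5.8], [-3.0, 5.7], [-3.3, 5.5], [-3.6, 5.3], [-3.8, 5.1], [-4.1, 4.9]]
```

Call:
step_arm(
  motion=[
    {"delta_pos": [-3,35,0],"rot": [0,0,3],"jaw": -1},
    {"delta_pos": [-2,35,0],"rot": [0,0,0],"jaw": -1},
    {"delta_pos": [-2,29,0],"rot": [0,0,0],"jaw": -1},
    {"delta_pos": [0,0,-20],"rot": [0,0,0],"jaw": -1},
    {"delta_pos": [0,0,-9],"rot": [0,0,0],"jaw": -1},
    {"delta_pos": [-6.5,7,0],"rot": [0,0,0],"jaw": -1},
    {"delta_pos": [-6.5,7,0],"rot": [0,0,0],"jaw": -1},
    {"delta_pos": [-2,6,0],"rot": [0,0,3],"jaw": -1},
    {"delta_pos": [-2,6,0],"rot": [0,0,3],"jaw": -1},
    {"delta_pos": [-2.5,6,0],"rot": [0,0,3],"jaw": -1},
    {"delta_pos": [-2.5,6,0],"rot": [0,0,3],"jaw": -1},
    {"delta_pos": [-3,5.5,0],"rot": [0,0,3],"jaw": -1},
    {"delta_pos": [-3.5,5.5,0],"rot": [0,0,3],"jaw": -1},
    {"delta_pos": [-3.5,5.5,0],"rot": [0,0,3],"jaw": -1},
    {"delta_pos": [-4,5,0],"rot": [0,0,3],"jaw": -1},
    {"delta_pos": [-4,5,0],"rot": [0,0,3],"jaw": -1},
    {"delta_pos": [20,-9,0],"rot": [0,0,0],"jaw": -1},
    {"delta_pos": [5,-10,40],"rot": [0,0,0],"jaw": -1},
    {"delta_pos": [0,-45,20],"rot": [0,0,0],"jaw": -1},
    {"delta_pos": [0,-50,0],"rot": [0,0,0],"jaw": -1},
  ],
)

```text
time_s: 6.7
tool_pos: [0.5827, -0.0224, 0.1039]
tool_rot: [0.179, 0.984, 0.001, 0.003]
ft_force: [0.8, -0.6, -0.0]
width: 0.0005
grasp_force: 0.0
```

```bash
python3 look.py .487 .066 158
```

```text
tool [ 0.5827 -0.0224  0.1039] 159.4 6.7
scene [0.4847 0.0657] 160.59 0.038 {'dist': np.float64(189.0), 'lat': np.float64(4.1), 'ang': np.float64(-22.93)}
top [0.4832 0.0374] 197.19 0.935 {'dist': np.float64(192.3), 'lat': np.float64(-24.1), 'ang': np.float64(13.67)}
```

```bash
python3 - <<'E'
from h import *
p=[.487,.065,np.radians(160.6)]
s,y=toolyaw(); st=W(p,79,48); print(st,(st-s["tool_pos"][:2])*1e3, (W(p,57,48)-st)*1e3)
print(arc(p,(57,48),(0,-60),21,7).round(1).tolist())
E
```

```text
[0.39654168 0.04596604] [-184.75020463   72.79592375] [20.75089847 -7.3075449 ]
[[4.5, -4.6], [4.7, -4.3], [4.9, -4.1], [5.1, -3.8], [5.3, -3.5], [5.5, -3.3], [5.7, -3.0]]
```

Call:
step_arm(
  motion=[
    {"delta_pos": [-37,14.5,0],"rot": [0,0,1],"jaw": -1},
    {"delta_pos": [-37,14.5,0],"rot": [0,0,0],"jaw": -1},
    {"delta_pos": [-37,14.5,0],"rot": [0,0,0],"jaw": -1},
    {"delta_pos": [-37,14.5,0],"rot": [0,0,0],"jaw": -1},
    {"delta_pos": [-37,15,0],"rot": [0,0,0],"jaw": -1},
    {"delta_pos": [0,0,-25],"rot": [0,0,0],"jaw": -1},
    {"delta_pos": [0,0,-25],"rot": [0,0,0],"jaw": -1},
    {"delta_pos": [0,0,-14],"rot": [0,0,0],"jaw": -1},
    {"delta_pos": [7,-2.5,0],"rot": [0,0,0],"jaw": -1},
    {"delta_pos": [7,-2.5,0],"rot": [0,0,0],"jaw": -1},
    {"delta_pos": [7,-2.5,0],"rot": [0,0,0],"jaw": -1},
    {"delta_pos": [4.5,-4.5,0],"rot": [0,0,3],"jaw": -1},
    {"delta_pos": [4.5,-4.5,0],"rot": [0,0,3],"jaw": -1},
    {"delta_pos": [5,-4,0],"rot": [0,0,3],"jaw": -1},
    {"delta_pos": [5,-4,0],"rot": [0,0,3],"jaw": -1},
    {"delta_pos": [5.5,-3.5,0],"rot": [0,0,3],"jaw": -1},
    {"delta_pos": [5.5,-3.5,0],"rot": [0,0,3],"jaw": -1},
    {"delta_pos": [5.5,-3,0],"rot": [0,0,3],"jaw": -1},
    {"delta_pos": [-25,0,0],"rot": [0,0,0],"jaw": -1},
    {"delta_pos": [-40,0,0],"rot": [0,0,0],"jaw": -1},
  ],
)

```text
time_s: 8.8
tool_pos: [0.3892, 0.0158, 0.0361]
tool_rot: [-0.01, 1.0, 0.0, 0.0]
ft_force: [-1.1, 0.2, 1.3]
width: 0.0001
grasp_force: 0.0
```

```bash
python3 look.py .5 .063 181
```

```text
tool [0.3892 0.0158 0.0361] -178.8 8.8
scene [0.5082 0.0621] 183.67 0.038 {'dist': np.float64(165.8), 'lat': np.float64(-1.0), 'ang': np.float64(0.15)}
top [0.1059 0.0045] 238.25 0.88 {'dist': np.float64(570.8), 'lat': np.float64(-33.8), 'ang': np.float64(54.73)}
```

Call:
step_arm(
  motion=[
    {"delta_pos": [0,0,40],"rot": [0,0,2.3],"jaw": -1},
    {"delta_pos": [0,0,15],"rot": [0,0,0],"jaw": 1},
    {"delta_pos": [25,20,0],"rot": [0,0,0],"jaw": 1},
    {"delta_pos": [28,22,0],"rot": [0,0,0],"jaw": 1},
    {"delta_pos": [0,0,0],"rot": [0,0,0],"jaw": 1},
    {"delta_pos": [0,0,0],"rot": [0,0,0],"jaw": 1},
    {"delta_pos": [0,0,-25],"rot": [0,0,0],"jaw": 1},
    {"delta_pos": [0,0,-20],"rot": [0,0,0],"jaw": 1},
    {"delta_pos": [0,0,-10],"rot": [0,0,0],"jaw": 1},
    {"delta_pos": [0,0,-4],"rot": [0,0,0],"jaw": 1},
    {"delta_pos": [0,0,0],"rot": [0,0,0],"jaw": 1},
  ],
)

```text
time_s: 10.0
tool_pos: [0.4407, 0.0579, 0.0315]
tool_rot: [-0.031, 1.0, -0.0, -0.0]
ft_force: [0.2, 0.4, 0.4]
width: 0.0853
grasp_force: 0.0
```

```bash
python3 look.py .508 .062 183.5; python3 - <<'E'
import cv2,glob
f=sorted(glob.glob("pics/scene_*.png"),key=lambda s:float(s.split("_")[1][:-4]))[-1]
a=cv2.imread(f);cv2.imwrite("pics/v4.png",cv2.resize(a[130:380,220:480],(780,600*750//780)))
E
```

```text
tool [0.4407 0.0579 0.0315] -176.5 10.0
scene OpenCV(4.12.0) /io/opencv/modules/imgproc/src/resize.cpp:4208: error: (-215:Assertion failed) !ssize.empty() in function 'resize'

top [0.3324 0.1631] 260.75 0.899 {'dist': np.float64(335.1), 'lat': np.float64(110.7), 'ang': np.float64(77.22)}
```

View pics/v4.png

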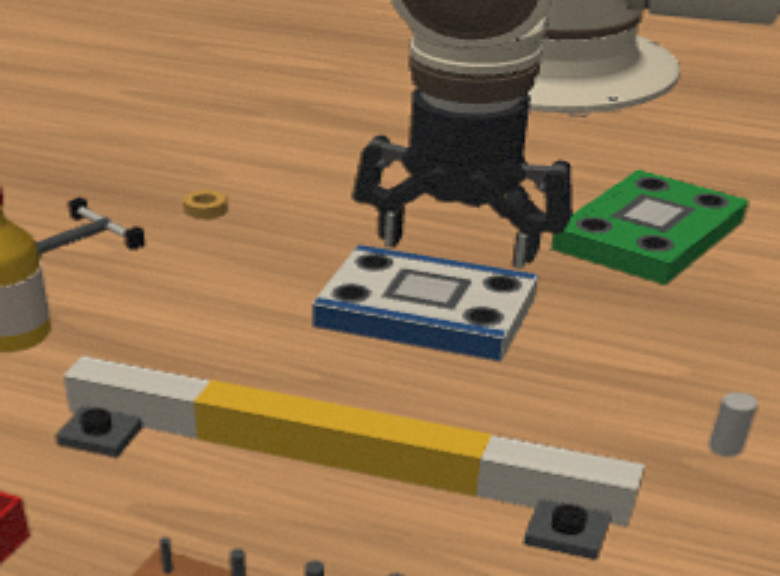

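Both open fingers stand behind the near blue face, at crop (390,240) and (525,260). The block is parallel to the fence and clear of it. I lower slightly and push along the fence normal.

Call:
step_arm(
  motion=[
    {"delta_pos": [0,0,-5],"rot": [0,0,0],"jaw": 1},
    {"delta_pos": [4,0.2,0],"rot": [0,0,0],"jaw": 1},
    {"delta_pos": [4,0.3,0],"rot": [0,0,0],"jaw": 1},
    {"delta_pos": [4,0.2,0],"rot": [0,0,0],"jaw": 1},
    {"delta_pos": [4,0.3,0],"rot": [0,0,0],"jaw": 1},
    {"delta_pos": [6,0.4,0],"rot": [0,0,0],"jaw": 1},
    {"delta_pos": [6,0.4,0],"rot": [0,0,0],"jaw": 1},
    {"delta_pos": [6,0.4,0],"rot": [0,0,0],"jaw": 1},
    {"delta_pos": [6,0.3,0],"rot": [0,0,0],"jaw": 1},
    {"delta_pos": [6,0.4,0],"rot": [0,0,0],"jaw": 1},
    {"delta_pos": [6,0.4,0],"rot": [0,0,0],"jaw": 1},
    {"delta_pos": [6,0.3,0],"rot": [0,0,0],"jaw": 1},
    {"delta_pos": [6,0.4,0],"rot": [0,0,0],"jaw": 1},
    {"delta_pos": [6,0.4,0],"rot": [0,0,0],"jaw": 1},
    {"delta_pos": [6,0.4,0],"rot": [0,0,0],"jaw": 1},
    {"delta_pos": [6,0.3,0],"rot": [0,0,0],"jaw": 1},
    {"delta_pos": [6,0.4,0],"rot": [0,0,0],"jaw": 1},
  ],
)

```text
time_s: 11.8
tool_pos: [0.5281, 0.0636, 0.0263]
tool_rot: [-0.031, 1.0, -0.0, -0.001]
ft_force: [-8.5, -0.9, 6.1]
width: 0.0855
grasp_force: 4.0
```

```bash
python3 - <<'E'
from h import *
s,y=toolyaw(); print(s["tool_pos"],y,s["ft_force"],s["moment"])
a=ctrl.camera("scene");cv2.imwrite("pics/v5.png",cv2.resize(a[170:380,220:480],(780,630))[:600])
E
```

```text
[0.52808655 0.06360939 0.02629793] -176.46989586721355 [-8.48759422 -0.85492216  6.0642382 ] [-0.12132052  1.4137532   0.02518838]
```

View pics/v5.png

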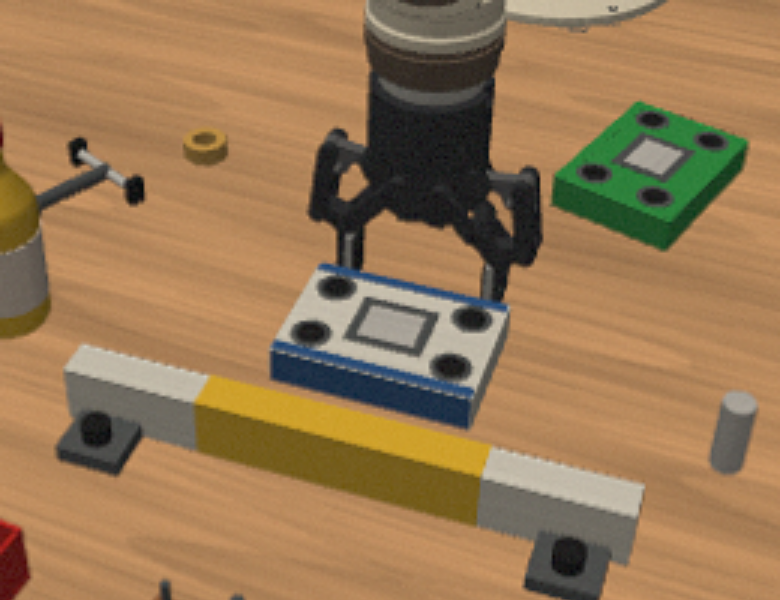

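The block is still square to the fence, moving straight with about 45 mm to go and roughly centred on the band (270-500 against 195-490, nearer the camera's left-hand view).

Call:
step_arm(
  motion=[
    {"delta_pos": [6,0.4,0],"rot": [0,0,0],"jaw": 1},
    {"delta_pos": [6,0.4,0],"rot": [0,0,0],"jaw": 1},
    {"delta_pos": [6,0.3,0],"rot": [0,0,0],"jaw": 1},
    {"delta_pos": [5,0.3,0],"rot": [0,0,0],"jaw": 1},
    {"delta_pos": [4,0.3,0],"rot": [0,0,0],"jaw": 1},
    {"delta_pos": [4,0.2,0],"rot": [0,0,0],"jaw": 1},
    {"delta_pos": [3,0.2,0],"rot": [0,0,0],"jaw": 1},
    {"delta_pos": [2,0.1,0],"rot": [0,0,0],"jaw": 1},
    {"delta_pos": [1,0.1,0],"rot": [0,0,0],"jaw": 1},
  ],
)

```text
time_s: 12.75
tool_pos: [0.565, 0.0659, 0.0261]
tool_rot: [-0.031, 1.0, -0.0, -0.001]
ft_force: [-7.5, -1.1, 4.3]
width: 0.0854
grasp_force: 3.5
```

Call:
step_arm(
  motion=[
    {"delta_pos": [1,0,0],"rot": [0,0,0],"jaw": 1},
    {"delta_pos": [1,0.1,0],"rot": [0,0,0],"jaw": 1},
    {"delta_pos": [1,0,0],"rot": [0,0,0],"jaw": 1},
  ],
)

```text
time_s: 13.05
tool_pos: [0.5678, 0.066, 0.0261]
tool_rot: [-0.031, 1.0, -0.0, -0.001]
ft_force: [-7.2, 0.4, 4.1]
width: 0.0854
grasp_force: 3.4
```

Call:
step_arm(
  motion=[
    {"delta_pos": [1,0.1,0],"rot": [0,0,0],"jaw": 1},
    {"delta_pos": [1,0,0],"rot": [0,0,0],"jaw": 1},
    {"delta_pos": [1,0.1,0],"rot": [0,0,0],"jaw": 1},
  ],
)

```text
time_s: 13.35
tool_pos: [0.5709, 0.0662, 0.0261]
tool_rot: [-0.031, 1.0, -0.0, -0.001]
ft_force: [-7.5, 0.6, 4.3]
width: 0.0853
grasp_force: 3.4
```

Call:
step_arm(
  motion=[
    {"delta_pos": [1,0,0],"rot": [0,0,0],"jaw": 1},
    {"delta_pos": [1,0.1,0],"rot": [0,0,0],"jaw": 1},
  ],
)

```text
time_s: 13.55
tool_pos: [0.5719, 0.0662, 0.026]
tool_rot: [-0.031, 1.0, -0.0, -0.002]
ft_force: [-16.8, -1.2, 10.7]
width: 0.0852
grasp_force: 8.1
```

The force has jumped at the predicted position, so the block has met the fence. I press slightly more to seat it, then see the force.

Call:
step_arm(
  motion=[
    {"delta_pos": [1,0,0],"rot": [0,0,0],"jaw": 1},
    {"delta_pos": [0,0,0],"rot": [0,0,0],"jaw": 1},
  ],
)

```text
time_s: 13.75
tool_pos: [0.572, 0.0662, 0.026]
tool_rot: [-0.031, 1.0, -0.0, -0.003]
ft_force: [-17.6, -1.0, 11.8]
width: 0.0854
grasp_force: 9.0
```

```bash
python3 - <<'E'
from h import *
s,y=toolyaw(); print(s["tool_pos"],y,s["ft_force"],s["moment"],s["time_s"])
E
```

```text
[0.57195113 0.06618521 0.02603491] -176.45111849108508 [-17.63262363  -1.00201062  11.84979903] [-0.15718143  3.30281111  0.19589617] 13.75
```

Call:
step_arm(
  motion=[
    {"delta_pos": [1,0,0],"rot": [0,0,0],"jaw": 1},
    {"delta_pos": [1,0,0],"rot": [0,0,0],"jaw": 1},
    {"delta_pos": [0,0,0],"rot": [0,0,0],"jaw": 1},
    {"delta_pos": [-4,-0.2,0],"rot": [0,0,0],"jaw": 1},
    {"delta_pos": [-15,-1,0],"rot": [0,0,0],"jaw": 1},
    {"delta_pos": [-40,-2,0],"rot": [0,0,0],"jaw": 1},
    {"delta_pos": [0,0,50],"rot": [0,0,0],"jaw": 1},
    {"delta_pos": [0,0,50],"rot": [0,0,0],"jaw": 1},
    {"delta_pos": [0,0,50],"rot": [0,0,0],"jaw": 1},
    {"delta_pos": [0,0,50],"rot": [0,0,0],"jaw": 1},
    {"delta_pos": [-20,-45,0],"rot": [0,0,-4],"jaw": 1},
    {"delta_pos": [-20,-45,0],"rot": [0,0,-4],"jaw": 1},
    {"delta_pos": [-20,-45,0],"rot": [0,0,-4],"jaw": 1},
    {"delta_pos": [-20,-45,0],"rot": [0,0,-4],"jaw": 1},
    {"delta_pos": [-20,-45,0],"rot": [0,0,-4],"jaw": 1},
    {"delta_pos": [-20,-45,0],"rot": [0,0,-4],"jaw": 1},
    {"delta_pos": [-20,-45,0],"rot": [0,0,-4],"jaw": 1},
    {"delta_pos": [-20,-45,0],"rot": [0,0,-4],"jaw": 1},
    {"delta_pos": [0,0,0],"rot": [0,0,0],"jaw": 1},
  ],
)

```text
time_s: 15.65
tool_pos: [0.3555, -0.3013, 0.2261]
tool_rot: [0.25, 0.968, -0.001, 0.0]
ft_force: [-0.6, 0.4, -1.0]
width: 0.0858
grasp_force: 0.0
```

```bash
python3 - <<'E'
from h import *
s,y=toolyaw(); print(s["tool_pos"],s["time_s"],s["ft_force"])
b=ctrl.camera("top");a=ctrl.camera("scene");cv2.imwrite("pics/top9.png",b);cv2.imwrite("pics/scene9.png",a)
v=np.vstack([cv2.resize(b[150:250,160:420],(780,300),interpolation=cv2.INTER_CUBIC),cv2.resize(a[220:380,200:490],(780,430))[:300]])
cv2.imwrite("pics/v9.png",v)
# blue strip line on near edge in top view
m=cam("top"); _,bl=blockmask(b)
bl[:150]=0;bl[250:]=0;bl[:,:220]=0;bl[:,340:]=0
ys,xs=np.nonzero(bl); P=unproj(m,np.c_[xs,ys],.03)[:,:2]
t,n,l,f1,f2=fence(); d=(f1-P)@n*1e3; g=(P-f2)@l*1e3
print(len(d),np.percentile(d,[2,50,98]),np.percentile(g,[1,99])); k=d>60
print("slope deg",np.degrees(np.arctan(np.polyfit(g[k],d[k],1)[0])),k.sum(),np.percentile(g[k],[1,99]))
E
```

```text
[ 0.35548553 -0.30128801  0.22608043] 15.65 [-0.56847236  0.43958467 -0.95379113]
254 [1.44302257e-02 8.50228469e+01 9.12995436e+01] [-60.45096415  57.84932163]
slope deg 0.2563025860085951 148 [-60.75179057  56.67323066]
```

View pics/v9.png

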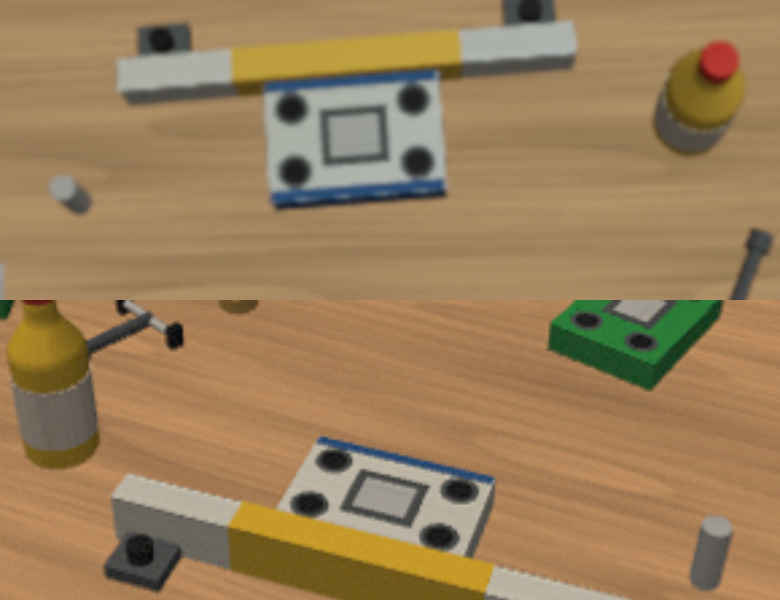

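The block's blue face lies flush along the fence, at (265-440,78) in the top view. It sits inside the yellow band (232-462), within about 0.3° and 2-3 mm of its centre. The pin and the other items in view stand where they were, so I'm handing the job in.

```bash
python3 -c "
from bench import ctrl
print(ctrl.finish_job())"
```

```text
the job is handed in; nothing more can be done
None
```

The job is handed in: the die block's long blue face lies flush against the fence, square to about 0.3° and well inside the yellow band; the other loose items were left alone, and it took about 16 s.

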